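# Pack the test bars away after hardness testing

## Task

Open the sample case, draw every test bar straight out of its sleeve in the holder without twisting or forcing it, and lay the bars flat, side by side, lengthwise in the case: long bars in the long bay, short bars in the short bay, none on top of another. Then shut the lid fully, and leave the cup, the jar and the brush where they stand.

Things in the scene. Friction and masses are not known exactly. Their poses are not given: they have to be found in the camera images.
- long_a: Long aluminium test bar, 135 mm overall: square head 24 x 24 x 40 mm long, then round shank 95 mm long, 20 mm thick. Origin on the axis at mid length; +x runs along the bar from head to shank end; middle of the head 47.5 mm from the origin towards -x. Starts in any sleeve, head out, origin within 3 mm of the holder's front face. May be absent. About 140 g.
- long_b: Long aluminium test bar, 135 mm overall: square head 24 x 24 x 40 mm long, then round shank 95 mm long, 20 mm thick. Origin on the axis at mid length; +x runs along the bar from head to shank end; middle of the head 47.5 mm from the origin towards -x. Starts in any sleeve, head out, origin within 3 mm of the holder's front face. May be absent. About 140 g.
- short_a: Short aluminium test bar, 95 mm overall: square head 24 x 24 x 40 mm long, then round shank 55 mm long, 20 mm thick. Origin on the axis at mid length; +x runs along the bar from head to shank end; middle of the head 27.5 mm from the origin towards -x. Starts in any sleeve, head out, origin within 3 mm of the holder's front face. May be absent. About 110 g.
- short_b: Short aluminium test bar, 95 mm overall: square head 24 x 24 x 40 mm long, then round shank 55 mm long, 20 mm thick. Origin on the axis at mid length; +x runs along the bar from head to shank end; middle of the head 27.5 mm from the origin towards -x. Starts in any sleeve, head out, origin within 3 mm of the holder's front face. May be absent. About 110 g.
- short_c: Short aluminium test bar, 95 mm overall: square head 24 x 24 x 40 mm long, then round shank 55 mm long, 20 mm thick. Origin on the axis at mid length; +x runs along the bar from head to shank end; middle of the head 27.5 mm from the origin towards -x. Starts in any sleeve, head out, origin within 3 mm of the holder's front face. May be absent. About 110 g.
- holder: Fixed dark steel block, 60 deep (x), 292 wide (y), 90 mm high; five level through sleeves, brass mouths, 58 mm apart, axes 60 mm above the table, 1.5 mm wider than a shank. Origin at table level under the middle of its front face; +x runs into the block along the sleeves. Bars come out along -x. A long head's end stands 67.5 mm out of the face, a short one's 47.5 mm.
- case: Fixed grey sample case, outer 165 (x) x 310 (y) x 45 mm high, walls and floor 5 mm. Origin under its centre at table level, +x towards the hinge side, z up. A 6 mm divider, 4 mm below the rim, parts it into a long bay (+y side) and a short bay (-y side). Bars lie along the case's x in both bays.
- long_bay (a point): Centre of the long bay's floor (5 mm above the table), 88 mm to +y of the case's centre; axes as the case. The bay is 155 (x) by 124 mm (y) inside, 40 mm deep: up to two long bars side by side.
- short_bay (a point): Centre of the short bay's floor (5 mm above the table), 65 mm to -y and 20 mm to -x of the case's centre; axes as the case. The bay is 115 (x) by 170 mm (y) inside (a solid filler 36 mm high takes up 40 mm at the hinge side), 40 mm deep: up to three short bars side by side.
- lid (a joint): Angle of the case's lid, rad: 0 shut, growing as it opens, 1.9 at most; starts at 0 to 0.2. The hinge is stiff, along the case's y at the +x top edge: the lid stays where it is left; about 4 N at the knob moves it. The lid is 165 x 310 x 8 mm and covers the whole case when shut.
- lid_handle (a point): Grip point of the lid's black round knob (28 mm across, 16 mm thick there, on a 12 mm stem), 35 mm above the lid's outer face (43 mm above its underside), 135 mm from the hinge line, at mid width. With the lid shut it is 88 mm above the table, near the case's -x edge; with the lid upright it faces +x.
- lid_hinge (a point): Middle of the hinge line, 82.5 mm to +x of the case's centre and 45.5 mm above the table.
- vial: Bystander: loose white plastic cup, 44 mm across and 55 mm high; origin at its foot.
- jar: Bystander: loose amber jar, 64 mm across and 85 mm high; origin at its foot.
- brush: Bystander: loose brush lying on the table; origin at its underside.
There are look-alikes about, which are no part of the job. What is shaped like the short_a but pink is not meant. Leave any red look-alike of the long_b alone.

How it is judged:
By the outcome, as a careful person would: the job done as asked, in the order asked, and still so for the second after the job is handed in, with the robot touching nothing.
Of long_a, long_b, short_a, short_b, short_c only 3 to 5 are there at a start; the rules pass over those that are not, and their reading is None.
Once in a run the grip may slacken for a moment while it holds something.
It also fails if it takes over 210 s, if anything falls off the work surface, if the arm or the gripper's body presses on something with over 40 N, if the wrist force passes 120 N, or if a joint passes its speed limit or range.

## Robot

A 6-joint arm with a two-finger parallel gripper is mounted at the origin on the work surface. World frame = base frame: x ahead of the robot, y to its left, z up, the work surface at z = 0. Lengths are in m, angles in degrees, forces in N, time in s.
With the tool pointing down it reaches from about 0.3 to 1 m from the base axis. Payload 5.1 kg.
Tool frame: the origin (TCP) lies midway between the tips of the shut fingers; the grasp point (between the pads) lies 19 mm behind it; z points along the fingers, y is the line along which they close (so a half turn about z gives the same grasp; the last joint's range is limited). The gripper opens to 95 mm and grips with 3 to 60 N. Pads are 20 mm wide; open, the fingers measure 119 mm over their backs; the gripper's body (75 mm by 180 mm) begins 59 mm behind the grasp point.
Start: joints at [-4.733, 7.093, 94.555, -0, 78.352, -4.733], TCP at [0.65, -0, 0.215] pointing down, gripper open.
Joint ranges: [-149.61, 149.61], [-58.7, 133.49], [1.44, 155.28], [-77.14, 257.14], [18.33, 153.61], [-166.67, 166.67]. Speed limits (degrees/s): [147.25, 147.25, 180, 180, 180, 180].

## Interface

Orientations are given as [roll, pitch, yaw] about the fixed x, y, z axes, in that order (R = Rz(yaw) Ry(pitch) Rx(roll)).
In Python, from rig import manip gives the robot as it stands.
- The arm moves only by the tool servo_tool, never from a script. Its argument "plan" is a list of rows, each an object with "slide": the shift along the world's x, y, z in mm, a list of three; "yaw": the turn about the world's z in degrees; "fingers": the closure, from 0 (fully open) to 1 (shut). A call has 1 to 8 rows; each row is the pose to reach, as a shift and turn from the pose commanded when the call began; what a row does not reach only later rows make up. A row lasts 1/10 s, in which the tool goes at most 50 mm and 8.59 degrees, less where a joint would pass 70% of its speed; a pose out of reach is approached as far as the arm can. A call with a gripper value outside its range is refused whole. The fingers move at their own pace and stop on an object; "grip_force" is the grip in N (left out, the last holds). Time passes only in rows, so rows that repeat a pose let the fingers close. It gives the time, the measured TCP pose, the force, the opening and the grip force at its end, in the units of the state.
- manip.read_state(): the state, without advancing time (a new reading comes with each control period).
- manip.grab_frame(name): name is "scene" or "side" or "wrist"; returns (picture, depth): 400x640x3 uint8, blue, green, red; 400x640 float32, m along the optical axis (not along the pixel's ray), 0 where there is no reading.
- manip.get_calibration(name): a dict with "fx", "fy", "cx", "cy" (pixels), "dist_coeffs" ([k1, k2, p1, p2, k3] as OpenCV has them; the pictures are not rectified), "eye" and "attitude" of the camera in the world; the wrist camera has in their place "tool_from_camera" (4x4, takes a point from camera to tool coordinates, whose origin is the TCP and whose axes are the flange's). Camera axes: x right, y up, looking along -z (the intrinsics and any distortion apply to the point x, -y, -z); pixel columns grow to the right and rows downward; lengths in m; the calibration is good to about 2 mm. A picture is of the moment at which its call begins: read the wrist's pose just before it. get_calibration takes no time and is no camera call.
- manip.finish_job(): hands the job in; it is judged then, once.
Trained networks look in the newest picture that a camera, given by its name, has taken for a name from the list of things; names that differ only in an ending like _2 or _b are one class to them, and where a whole thing is asked for, a point or a joint stands for the part that bears it (a point fixed in the world has none). Each returns a list of dicts, best first, with "p" (0 to 1); they miss things now and then, are a little off and sometimes report something else, mostly with a low value. They report only what shows in the picture. A call takes as long as a camera call. They do not tell look-alikes from the thing itself.
- manip.boxes_of(target, camera): "box" ([left, top, right, bottom] as shares, 0 to 1, of the picture: columns of its width, rows of its height, round what is visible of it).
The state is a dict: "time_s": time; "joint_positions": joint angles; "joint_velocities": joint speeds; "joint_torque": joint torques, N m; "position": TCP position; "tool_rot": TCP orientation; "force": force on the tool from outside, world axes, zero at the start; "moment": the same for the moment, N m; "opening": finger opening in m; "grasp_force": force on a finger pad.
Only numpy, scipy, OpenCV 4.12 (cv2) and the standard library are available. Lean on these libraries where they do the work, as an engineer would, in place of code of your own. Each camera call takes 0.05 s, during which the arm holds its last target. There are 200 camera calls.

## Working session

There is one attempt and no reset: what is moved stays moved. The work goes in short steps, Python scripts to look and compute and a tool call to move; the robot and the scene stay as the last step left them, time stands still between calls to the robot, and variables do not carry over. Pictures are saved under pics/ and viewed, at most 14 in all, crops included, and the job is handed in when it is done.

Besides the shell and the picture viewer there is one more tool, called after "Emit:" by a JSON object that holds its "api" and its "payload". servo_tool: Moves the arm, as the interface text tells. Its arguments: {"type":"object","properties":{"plan":{"type":"array"},"grip_force":{"type":"number"}},"required":["plan"]}

```bash
mkdir -p pics; ls; cat > h.py <<'E'
import numpy as np, cv2
from rig import manip
from scipy.spatial.transform import Rotation as R
def calib(n):
    c=manip.get_calibration(n); K=np.array([[c['fx'],0,c['cx']],[0,c['fy'],c['cy']],[0,0,1.]]); return c,K,np.array(c['dist_coeffs'],float)
E
python3 - <<'E'
from h import *
print(manip.read_state())
for n in("scene","side","wrist"):
    print(n,manip.get_calibration(n))
    s=manip.read_state()
    p,d=manip.grab_frame(n); cv2.imwrite(f'pics/{n}0.png',p); np.save(f'pics/{n}0.npy',d)
    if n!='wrist':
        for t in("long_a","short_a","holder","case","lid_handle","vial","jar","brush"):
            print(n,t,[(np.round(np.array(b['box'])*[640,400,640,400]).astype(int).tolist(),round(b['p'],2)) for b in manip.boxes_of(t,n)])
E
```

```text
pics
{'time_s': 0.0, 'joint_positions': array([-4.73126210e+00,  7.13387957e+00,  9.46329541e+01, -1.20884175e-03,
        7.83547519e+01, -4.73346738e+00]), 'joint_velocities': array([ 0.02747236, -0.00813784, -0.04241739,  0.05691444, -0.06274072,
       -0.02344003]), 'joint_torque': array([-6.25927078e-04, -4.17603564e+01, -3.59935069e+01,  7.73367751e-02,
        4.92534391e-02, -1.75303944e-04]), 'position': array([6.49347694e-01, 3.43961685e-05, 2.13394386e-01]), 'tool_rot': array([-1.79878731e+02, -8.85390884e-03,  9.00024412e+01]), 'force': array([-0.89699849,  0.13366651, -1.06020097]), 'moment': array([ 0.03367719, -0.03582124,  0.01106899]), 'grasp_force': 0.0, 'opening': 0.09499040456546756}
scene {'fx': 394.68681155859355, 'fy': 394.68681155859355, 'cx': 318.96911834809015, 'cy': 196.75719857026633, 'dist_coeffs': array([-0.04818764,  0.        ,  0.        ,  0.        ,  0.        ]), 'eye': array([1.0987143 , 0.28047133, 0.95690681]), 'attitude': array([ 33.77896262,  -0.35468814, 125.73289413])}
scene long_a [([191, 177, 236, 191], 0.64), ([270, 145, 303, 178], 0.57
[... 1238 characters left out ...]
[([342, 182, 353, 205], 0.77), ([300, 244, 335, 262], 0.16)]
side jar [([377, 207, 406, 249], 0.9)]
side brush [([291, 173, 353, 183], 0.66)]
wrist {'fx': 341.33754871783185, 'fy': 341.33754871783185, 'cx': 317.7943320783254, 'cy': 203.750571820159, 'dist_coeffs': array([-0.07050716,  0.        ,  0.        ,  0.        ,  0.        ]), 'tool_from_camera': array([[ 2.03625050e-04,  9.54342849e-01,  2.98713383e-01,
         8.42048475e-02],
       [ 9.99999560e-01,  7.93177112e-05, -9.35081139e-04,
        -9.63494053e-04],
       [-9.16081260e-04,  2.98713442e-01, -9.54342413e-01,
        -1.70830362e-01],
       [ 0.00000000e+00,  0.00000000e+00,  0.00000000e+00,
         1.00000000e+00]])}
```

View pics/scene0.png

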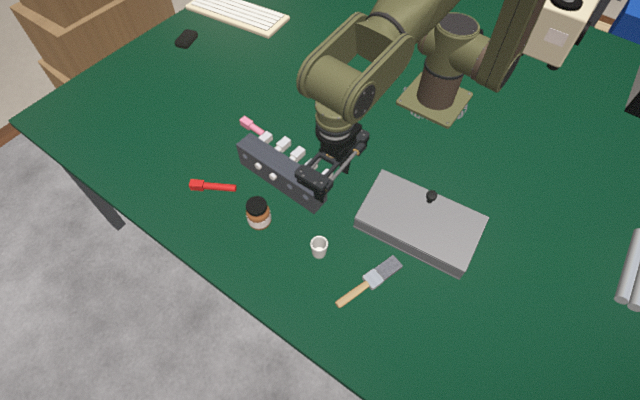

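View pics/side0.png

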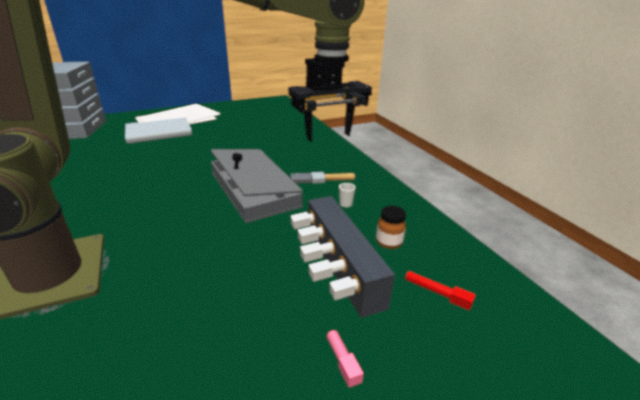

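```bash
cat >> h.py <<'E'
def cloud(n,d,s=None):
    c,K,D=calib(n)
    v,u=np.mgrid[0:400,0:640]
    pts=cv2.undistortPoints(np.stack([u,v],-1).reshape(-1,1,2).astype(np.float64),K,D).reshape(400,640,2)
    P=np.stack([pts[...,0]*d,-pts[...,1]*d,-d],-1)
    if n=='wrist':
        T=np.array(c['tool_from_camera']); P=P@T[:3,:3].T+T[:3,3]
        Rm=R.from_euler('xyz',s['tool_rot'],degrees=True).as_matrix(); P=P@Rm.T+s['position']
    else:
        P=P@R.from_euler('xyz',c['attitude'],degrees=True).as_matrix().T+c['eye']
    P[d<=0]=np.nan
    return P
def rect(xy):
    return cv2.minAreaRect((xy*1000).astype(np.float32))
E
python3 - <<'E'
from h import *
for n in("scene","side"):
    d=np.load(f'pics/{n}0.npy'); P=cloud(n,d)
    tab=P[(abs(P[...,2])<.012)]; print(n,'table z',np.median(tab[:,2]))
    box={'scene':[235,137,330,214],'side':[307,193,393,318]}[n]
    m=np.zeros(d.shape,bool); m[box[1]:box[3],box[0]:box[2]]=1
    q=P[m&(abs(P[...,2]-.09)<.008)]; q=q[(q[:,1]<.1)]
    print('holder top',len(q),np.median(q[:,2]),rect(q[:,:2]))
    box={'scene':[340,160,500,285],'side':[205,145,305,220]}[n]
    m=np.zeros(d.shape,bool); m[box[1]:box[3],box[0]:box[2]]=1
    Q=P[m&(P[...,2]>.03)&(P[...,2]<.12)]
    # lid plane ransac
    best=None; rng=np.random.default_rng(0)
    for _ in range(300):
        a=Q[rng.choice(len(Q),3)]; nn=np.cross(a[1]-a[0],a[2]-a[0]); 
        if np.linalg.norm(nn)<1e-6: continue
        nn/=np.linalg.norm(nn)
        if abs(nn[2])<.9: continue
        i=abs((Q-a[0])@nn)<.003
        if best is None or i.sum()>best.sum(): best=i
    L=Q[best]; c=L.mean(0); nn=np.linalg.svd(L-c,full_matrices=0)[2][2]; nn*=np.sign(nn[2])
    print('lid',len(L),c,nn,np.degrees(np.arccos(nn[2])),rect(L[:,:2]), cv2.boxPoints(rect(L[:,:2])).tolist(), L[:,2].min(),L[:,2].max())
    r=Q[((Q-c)@nn)>.025]; print('knob',len(r),r.mean(0),r.max(0))
E
```

```text
scene table z 0.0003183838915672421
holder top 1654 0.09028087157067893 ((627.6771240234375, -225.5269775390625), (264.9454345703125, 176.8601531982422), 54.69949722290039)
lid 6261 [0.51128258 0.19792751 0.06903619] [0.19268595 0.02034388 0.98104957] 11.172116173882324 ((507.99176025390625, 191.72267150878906), (165.45159912109375, 311.1601257324219), 5.458746910095215) [[410.8409423828125, 338.7275390625], [440.4412841796875, 28.97854995727539], [605.142578125, 44.717803955078125], [575.542236328125, 354.466796875]] 0.051056683675160475 0.08766734041822188
knob 35 [0.47267395 0.1894685  0.11535387] [0.47854318 0.2008723  0.11998068]
side table z -0.000992177005460615
holder top 2883 0.08930868257401503 ((653.5603637695312, -212.4886016845703), (294.4369201660156, 182.30174255371094), 86.34619140625)
lid 2366 [0.50687395 0.15844956 0.0692461 ] [0.18744066 0.02500982 0.98195749] 10.900371282092586 ((514.678955078125, 120.45867156982422), (164.24774169921875, 452.2724304199219), 5.759388446807861) [[410.276611328125, 337.212158203125], [455.6626281738281, -112.77725219726562], [619.081298828125, -96.29481506347656], [573.6953125, 353.694580078125]] 0.049660229162166336 0.08599210711216354
knob 69 [0.46235962 0.18085827 0.1128228 ] [0.47633477 0.20048411 0.11979448]
```

```bash
python3 - <<'E'
from h import *
a=cv2.imread('pics/scene0.png')[100:220,200:420]; b=cv2.imread('pics/side0.png')[180:330,260:440]
cv2.imwrite('pics/c1.png',np.hstack([cv2.resize(a,(440,360))[:, :],cv2.resize(b,(360,360))]))
E
```

```text
(no output)
```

View pics/c1.png

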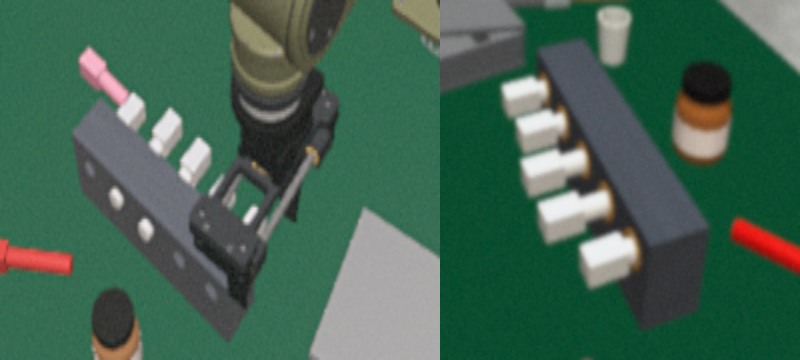

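Emit:
{"api": "servo_tool", "payload": {"plan": [{"slide": [-15,15,0],"yaw": 8,"fingers": 0},{"slide": [-38,38,0],"yaw": 16,"fingers": 0},{"slide": [-60,60,0],"yaw": 24,"fingers": 0},{"slide": [-83,83,0],"yaw": 32,"fingers": 0},{"slide": [-105,105,0],"yaw": 40,"fingers": 0},{"slide": [-128,128,0],"yaw": 48,"fingers": 0},{"slide": [-150,150,0],"yaw": 56,"fingers": 0},{"slide": [-170,170,0],"yaw": 64,"fingers": 0}], "grip_force": 40}}

```text
time_s: 1.75
position: [0.4789, 0.1708, 0.2148]
tool_rot: [180.0, 0.0, 154.3]
force: [1.1, 1.0, 0.0]
opening: 0.095
grasp_force: 0.0
```

Emit:
{"api": "servo_tool", "payload": {"plan": [{"slide": [-10,10,0],"yaw": 8,"fingers": 0},{"slide": [-15,17,0],"yaw": 16,"fingers": 0},{"slide": [-15,17,0],"yaw": 24,"fingers": 0},{"slide": [-15,17,0],"yaw": 31.5,"fingers": 0},{"slide": [-15,17,0],"yaw": 31.5,"fingers": 0},{"slide": [-15,17,0],"yaw": 31.5,"fingers": 0}]}}

```text
time_s: 2.35
position: [0.465, 0.187, 0.2148]
tool_rot: [180.0, 0.0, -174.7]
force: [0.8, 0.0, 0.0]
opening: 0.0953
grasp_force: 0.0
```

```bash
cat >> h.py <<'E'
def holder(P):
    m=(abs(P[...,2]-.09)<.004)&(P[...,1]<.05)&(P[...,0]>.3)&(P[...,0]<.95)
    k,l,st,_=cv2.connectedComponentsWithStats(m.astype(np.uint8)); i=1+st[1:,4].argmax()
    return P[l==i]
def heads(P,hx,yaw,band=(.066,.078)):
    c,s=np.cos(yaw),np.sin(yaw)
    X=(P[...,0]-hx[0])*c+(P[...,1]-hx[1])*s; Y=-(P[...,0]-hx[0])*s+(P[...,1]-hx[1])*c
    return X,Y
E
python3 - <<'E'
from h import *
s=manip.read_state(); print(s['position'],s['tool_rot'],s['force'],s['joint_positions'],s['time_s'])
for n in ('scene','side','wrist'):
    s=manip.read_state(); p,d=manip.grab_frame(n); cv2.imwrite(f'pics/{n}1.png',p); np.save(f'pics/{n}1.npy',d)
    P=cloud(n,d,s)
    q=holder(P)
    if len(q)>200: print(n,'holder',len(q),rect(q[:,:2]),cv2.boxPoints(rect(q[:,:2])).round(1).tolist())
    m=(P[...,2]>.097)&(P[...,2]<.125)&(np.hypot(P[...,0]-.466,P[...,1]-.187)<.03)
    if m.any(): print(n,'knob',m.sum(),P[m].min(0),P[m].max(0),P[m].mean(0))
E
```

```text
[0.46500414 0.18697573 0.21475246] [ 1.79995993e+02  7.27969956e-03 -1.74660440e+02] [0.76500522 0.02110716 0.04519854] [ 1.57639650e+01 -1.21874114e+01  1.13175784e+02  2.67282210e-03
  7.90037432e+01 -7.95761048e+01] 2.35
scene holder 1766 ((595.5452270507812, -211.646728515625), (293.3537902832031, 63.13663864135742), 86.61261749267578) [[555.4000244140625, -356.20001220703125], [618.4000244140625, -359.8999938964844], [635.7000122070312, -67.0999984741211], [572.7000122070312, -63.400001525878906]]
scene knob 91 [0.45142829 0.17415188 0.10704217] [0.47969455 0.20155844 0.12487793] [0.46841442 0.18820531 0.11977649]
side holder 2600 ((593.7000122070312, -209.58103942871094), (293.9460754394531, 62.468177795410156), 86.77774810791016) [[554.2999877929688, -354.6000061035156], [616.5999755859375, -358.1000061035156], [633.0999755859375, -64.5999984741211], [570.7999877929688, -61.099998474121094]]
side knob 85 [0.4482403  0.17119088 0.09784806] [0.47637329 0.19903874 0.12192898] [0.46128931 0.18102495 0.11326443]
wrist holder 1488 ((582.685302734375, -123.16154479980469), (42.38437271118164, 97.81871032714844), 36.75691223144531) [[536.4000244140625, -96.69999694824219], [595.0, -175.0], [628.9000244140625, -149.6999969482422], [570.4000244140625, -71.30000305175781]]
wrist knob 948 [0.44750066 0.1752921  0.11033011] [0.47588918 0.20266442 0.12499642] [0.46017503 0.18874367 0.1214829 ]
```

View pics/wrist1.png

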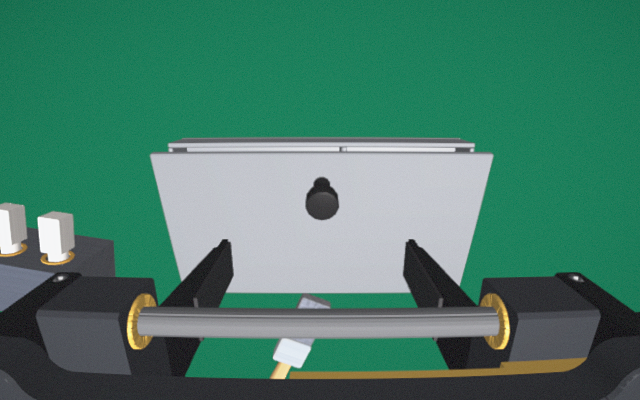

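Emit:
{"api": "servo_tool", "payload": {"plan": [{"slide": [-2,1,-40],"yaw": 0,"fingers": 0},{"slide": [-4,1,-80],"yaw": 0,"fingers": 0.3},{"slide": [-4,1,-110],"yaw": 0,"fingers": 0.4},{"slide": [-4,1,-120],"yaw": 0,"fingers": 0.5},{"slide": [-4,1,-120],"yaw": 0,"fingers": 0.5},{"slide": [-4,1,-120],"yaw": 0,"fingers": 1},{"slide": [-4,1,-120],"yaw": 0,"fingers": 1},{"slide": [-4,1,-120],"yaw": 0,"fingers": 1}], "grip_force": 30}}

```text
time_s: 3.3
position: [0.4623, 0.1884, 0.0966]
tool_rot: [180.0, 0.2, -174.5]
force: [-0.7, -0.5, 0.5]
opening: 0.0443
grasp_force: 0.0
```

Emit:
{"api": "servo_tool", "payload": {"plan": [{"slide": [0,0,0],"yaw": 0,"fingers": 1},{"slide": [0,0,0],"yaw": 0,"fingers": 1},{"slide": [0,0,0],"yaw": 0,"fingers": 1}]}}

```text
time_s: 3.6
position: [0.4613, 0.1898, 0.0954]
tool_rot: [179.7, 0.1, -174.5]
force: [0.0, 7.0, -0.0]
opening: 0.0269
grasp_force: 30.0
```

```bash
python3 - <<'E'
import numpy as np
h=np.array([587.5,199.3,45.5]);r=141.7;c,s=np.cos(np.radians(5.4)),np.sin(np.radians(5.4))
def k(th): a=np.radians(th)+np.arctan2(43,135); x=-r*np.cos(a); return np.array([h[0]+x*c,h[1]+x*s,h[2]+r*np.sin(a)])
k0=k(11)
print(k0)
for th in range(11,113,4): print(th,np.round(k(th)-k0).astype(int).tolist(), np.round(k(th)-k(0)).astype(int).tolist())
E
```

```text
[463.72175753 187.59951119 113.47746136]
11 [0, 0, 0] [11, 1, 25]
15 [5, 0, 9] [16, 1, 33]
19 [11, 1, 17] [21, 2, 42]
23 [17, 2, 24] [27, 3, 49]
27 [23, 2, 32] [34, 3, 57]
31 [31, 3, 38] [41, 4, 63]
35 [38, 4, 45] [49, 5, 70]
39 [46, 4, 50] [57, 5, 75]
43 [55, 5, 56] [65, 6, 81]
47 [63, 6, 60] [74, 7, 85]
51 [72, 7, 64] [83, 8, 89]
55 [82, 8, 67] [92, 9, 92]
59 [91, 9, 70] [102, 10, 95]
63 [101, 10, 72] [112, 11, 97]
67 [111, 10, 73] [121, 11, 98]
71 [120, 11, 74] [131, 12, 99]
75 [130, 12, 74] [141, 13, 99]
79 [140, 13, 73] [151, 14, 98]
83 [150, 14, 71] [161, 15, 96]
87 [159, 15, 69] [170, 16, 94]
91 [169, 16, 66] [180, 17, 91]
95 [178, 17, 63] [189, 18, 88]
99 [187, 18, 59] [198, 19, 84]
103 [196, 19, 54] [206, 20, 79]
107 [204, 19, 49] [215, 20, 74]
111 [212, 20, 43] [223, 21, 68]
```

Emit:
{"api": "servo_tool", "payload": {"plan": [{"slide": [3,0,5],"yaw": 0,"fingers": 1},{"slide": [8,1,13],"yaw": 0,"fingers": 1},{"slide": [14,1,21],"yaw": 0,"fingers": 1},{"slide": [20,2,28],"yaw": 0,"fingers": 1},{"slide": [27,2,35],"yaw": 0,"fingers": 1},{"slide": [34,3,42],"yaw": 0,"fingers": 1},{"slide": [42,4,48],"yaw": 0,"fingers": 1},{"slide": [46,4,50],"yaw": 0,"fingers": 1}]}}

```text
time_s: 4.4
position: [0.5052, 0.1939, 0.1441]
tool_rot: [179.7, -0.3, -174.5]
force: [-5.7, 7.9, 1.8]
opening: 0.0269
grasp_force: 30.0
```

Emit:
{"api": "servo_tool", "payload": {"plan": [{"slide": [9,1,6],"yaw": 0,"fingers": 1},{"slide": [17,2,10],"yaw": 0,"fingers": 1},{"slide": [26,3,14],"yaw": 0,"fingers": 1},{"slide": [36,4,17],"yaw": 0,"fingers": 1},{"slide": [45,5,20],"yaw": 0,"fingers": 1},{"slide": [55,6,22],"yaw": 0,"fingers": 1},{"slide": [65,6,23],"yaw": 0,"fingers": 1},{"slide": [74,7,24],"yaw": 0,"fingers": 1}]}}

```text
time_s: 5.2
position: [0.5799, 0.201, 0.1688]
tool_rot: [179.8, -0.2, -174.5]
force: [-4.3, 5.3, 0.2]
opening: 0.027
grasp_force: 30.0
```

Emit:
{"api": "servo_tool", "payload": {"plan": [{"slide": [10,1,0],"yaw": 0,"fingers": 1},{"slide": [20,2,-1],"yaw": 0,"fingers": 1},{"slide": [30,3,-3],"yaw": 0,"fingers": 1},{"slide": [39,4,-5],"yaw": 0,"fingers": 1},{"slide": [49,5,-8],"yaw": 0,"fingers": 1},{"slide": [58,6,-11],"yaw": 0,"fingers": 1},{"slide": [67,7,-15],"yaw": 0,"fingers": 1},{"slide": [70,7,-17],"yaw": 0,"fingers": 1}]}}

```text
time_s: 6.0
position: [0.6522, 0.2078, 0.1527]
tool_rot: [179.8, 0.1, -174.5]
force: [-1.1, 6.6, 5.3]
opening: 0.0267
grasp_force: 30.0
```

Emit:
{"api": "servo_tool", "payload": {"plan": [{"slide": [0,0,0],"yaw": 0,"fingers": 1},{"slide": [0,0,0],"yaw": 0,"fingers": 1}]}}

```text
time_s: 6.2
position: [0.6525, 0.2079, 0.1526]
tool_rot: [179.8, 0.2, -174.5]
force: [1.6, 6.9, 1.7]
opening: 0.0268
grasp_force: 30.0
```

Emit:
{"api": "servo_tool", "payload": {"plan": [{"slide": [0,0,0],"yaw": 0,"fingers": 0.45},{"slide": [0,0,0],"yaw": 0,"fingers": 0.45},{"slide": [0,0,0],"yaw": 0,"fingers": 0.45},{"slide": [0,0,20],"yaw": 0,"fingers": 0.45},{"slide": [0,0,60],"yaw": 0,"fingers": 0.45},{"slide": [0,0,98],"yaw": 0,"fingers": 0.45},{"slide": [0,-20,98],"yaw": 0,"fingers": 0.45},{"slide": [-10,-60,98],"yaw": 0,"fingers": 0.45}]}}

```text
time_s: 7.0
position: [0.6421, 0.1465, 0.2512]
tool_rot: [-180.0, 0.2, -174.3]
force: [-0.3, -1.0, -0.1]
opening: 0.0524
grasp_force: 0.0
```

Emit:
{"api": "servo_tool", "payload": {"plan": [{"slide": [-15,-45,0],"yaw": -2,"fingers": 0.5},{"slide": [-30,-90,0],"yaw": -4,"fingers": 0.5},{"slide": [-45,-135,0],"yaw": -6,"fingers": 0.5},{"slide": [-60,-180,0],"yaw": -8,"fingers": 0.5},{"slide": [-75,-225,0],"yaw": -8.7,"fingers": 0.5},{"slide": [-90,-270,0],"yaw": -8.7,"fingers": 0.5},{"slide": [-105,-315,-20],"yaw": -8.7,"fingers": 0.5},{"slide": [-120,-358,-50],"yaw": -8.7,"fingers": 0.5}]}}

```text
time_s: 7.8
position: [0.5222, -0.2103, 0.2039]
tool_rot: [-179.9, 0.2, 176.7]
force: [0.7, 0.3, 0.5]
opening: 0.0475
grasp_force: 0.0
```

Emit:
{"api": "servo_tool", "payload": {"plan": [{"slide": [0,0,0],"yaw": 0,"fingers": 0.5},{"slide": [0,0,0],"yaw": 0,"fingers": 0.5},{"slide": [0,0,0],"yaw": 0,"fingers": 0.5}]}}

```text
time_s: 8.1
position: [0.523, -0.207, 0.2034]
tool_rot: [-180.0, 0.0, 176.8]
force: [0.5, 0.0, -0.7]
opening: 0.0473
grasp_force: 0.0
```

```bash
python3 - <<'E'
from h import *
for n in ('wrist','scene'):
    s=manip.read_state(); p,d=manip.grab_frame(n); cv2.imwrite(f'pics/{n}2.png',p); np.save(f'pics/{n}2.npy',d)
    if n=='wrist':print(s['position'],s['tool_rot']); P=cloud(n,d,s)
q=holder(P); print('holder',len(q),np.median(q[:,2]),rect(q[:,:2]),cv2.boxPoints(rect(q[:,:2])).round(1).tolist())
hsv=p
p=cv2.imread('pics/wrist2.png').astype(int)
m=(p.min(2)>150)&(np.ptp(p,axis=2)<40)&(abs(P[...,2]-.072)<.004)&(P[...,1]<.0)
k,l,st,_=cv2.connectedComponentsWithStats(m.astype(np.uint8))
for i in range(1,k):
    if st[i,4]>100:
        q=P[l==i]; r=rect(q[:,:2]); print(st[i],np.median(q[:,2]),r,q[:,:2].min(0),q[:,:2].max(0))
E
```

```text
[ 0.52301688 -0.20698098  0.20341555] [-1.79989372e+02  3.96315854e-02  1.76823399e+02]
holder 5267 0.09087926971833335 ((593.7396850585938, -212.02096557617188), (91.47344207763672, 62.607452392578125), 87.0870590209961) [[560.2000122070312, -256.1000061035156], [622.7000122070312, -259.29998779296875], [627.2999877929688, -167.89999389648438], [564.7999877929688, -164.8000030517578]]
[ 244  165   27   70 1314] 0.07014542588883078 ((526.7747192382812, -264.193603515625), (23.532197952270508, 67.68339538574219), 86.82538604736328) [ 0.49267291 -0.27570593] [ 0.56050721 -0.25073749]
[ 307  167   26   68 1333] 0.07029159944293509 ((530.5856323242188, -206.59913635253906), (23.46736717224121, 64.5976791381836), 87.3330078125) [ 0.49822643 -0.21861815] [ 0.56286353 -0.19354339]
[ 368  182   28   53 1169] 0.07036636195066545 ((540.8643188476562, -148.92726135253906), (24.51461410522461, 51.132816314697266), 87.26686096191406) [ 0.51504729 -0.16173214] [ 0.56656034 -0.13581291]
[ 428  183   29   51 1168] 0.07048609903560761 ((544.421875, -90.98150634765625), (25.38186264038086, 50.36400604248047), 87.23980712890625) [ 0.51920654 -0.10422219] [ 0.56973867 -0.07767016]
[ 184  186   29   49 1105] 0.07056292628171149 ((533.6543579101562, -322.303955078125), (23.833168029785156, 48.51795196533203), 86.82453155517578) [ 0.5089341  -0.33468133] [ 0.55794948 -0.30944939]
```

View pics/wrist2.png

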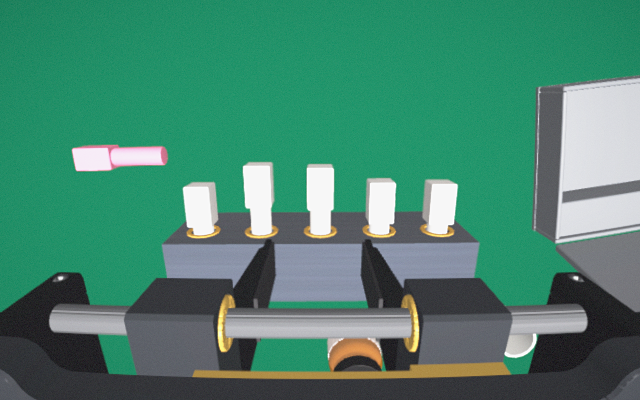

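View pics/scene2.png

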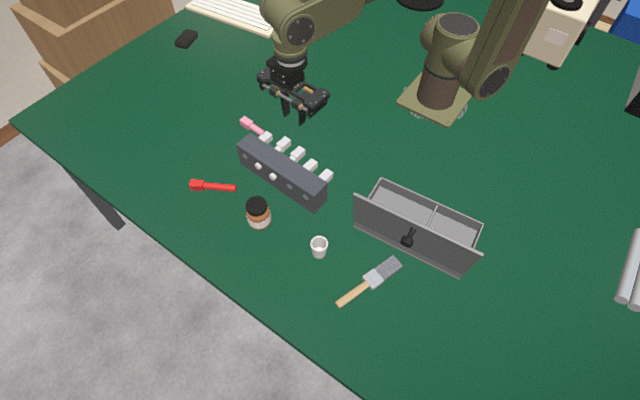

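Emit:
{"api": "servo_tool", "payload": {"plan": [{"slide": [-6,1,-45],"yaw": 0,"fingers": 0.5},{"slide": [-6,1,-90],"yaw": 0,"fingers": 0.5},{"slide": [-6,1,-130],"yaw": 0,"fingers": 0.5},{"slide": [-6,1,-152],"yaw": 0,"fingers": 0.5},{"slide": [-6,1,-152],"yaw": 0,"fingers": 0.5},{"slide": [-6,1,-152],"yaw": 0,"fingers": 0.5}]}}

```text
time_s: 8.8
position: [0.5177, -0.2058, 0.052]
tool_rot: [-180.0, 0.1, 176.9]
force: [1.1, 0.7, -0.1]
opening: 0.0471
grasp_force: 0.0
```

Emit:
{"api": "servo_tool", "payload": {"plan": [{"slide": [0,0,0],"yaw": 0,"fingers": 1},{"slide": [0,0,0],"yaw": 0,"fingers": 1},{"slide": [0,0,0],"yaw": 0,"fingers": 1},{"slide": [0,0,0],"yaw": 0,"fingers": 1},{"slide": [0,0,0],"yaw": 0,"fingers": 1}], "grip_force": 35}}

```text
time_s: 9.3
position: [0.5174, -0.2061, 0.0522]
tool_rot: [180.0, 0.1, 176.8]
force: [-0.2, 3.8, 5.7]
opening: 0.0237
grasp_force: 34.8
```

Emit:
{"api": "servo_tool", "payload": {"plan": [{"slide": [-5,0.3,0],"yaw": 0,"fingers": 1},{"slide": [-15,0.8,0],"yaw": 0,"fingers": 1},{"slide": [-25,1.4,0],"yaw": 0,"fingers": 1},{"slide": [-35,1.9,0],"yaw": 0,"fingers": 1},{"slide": [-45,2.4,0],"yaw": 0,"fingers": 1},{"slide": [-55,3,0],"yaw": 0,"fingers": 1}]}}

```text
time_s: 9.9
position: [0.4604, -0.2033, 0.0506]
tool_rot: [-180.0, -0.0, 176.8]
force: [0.7, 1.0, 0.3]
opening: 0.0238
grasp_force: 34.7
```

Emit:
{"api": "servo_tool", "payload": {"plan": [{"slide": [-10,0.5,0],"yaw": 0,"fingers": 1},{"slide": [-20,1.1,0],"yaw": 0,"fingers": 1},{"slide": [-30,1.6,0],"yaw": 0,"fingers": 1},{"slide": [-40,2,0],"yaw": 0,"fingers": 1},{"slide": [-40,2,0],"yaw": 0,"fingers": 1}]}}

```text
time_s: 10.4
position: [0.4201, -0.2011, 0.0505]
tool_rot: [180.0, -0.1, 176.8]
force: [-0.1, -0.4, -2.2]
opening: 0.0236
grasp_force: 35.0
```

Emit:
{"api": "servo_tool", "payload": {"plan": [{"slide": [0,0,35],"yaw": 0,"fingers": 1},{"slide": [0,30,70],"yaw": 1,"fingers": 1},{"slide": [4,75,80],"yaw": 2,"fingers": 1},{"slide": [8,120,80],"yaw": 3,"fingers": 1},{"slide": [11,165,80],"yaw": 4,"fingers": 1},{"slide": [14,210,80],"yaw": 5,"fingers": 1},{"slide": [17,255,80],"yaw": 6,"fingers": 1},{"slide": [20,300,80],"yaw": 7,"fingers": 1}]}}

```text
time_s: 11.2
position: [0.4416, 0.1006, 0.1312]
tool_rot: [-180.0, 0.1, -176.2]
force: [1.2, -0.2, -1.2]
opening: 0.0239
grasp_force: 35.0
```

Emit:
{"api": "servo_tool", "payload": {"plan": [{"slide": [2,45,0],"yaw": 0.5,"fingers": 1},{"slide": [4,90,0],"yaw": 1,"fingers": 1},{"slide": [6,135,0],"yaw": 1.5,"fingers": 1},{"slide": [7,170,0],"yaw": 1.5,"fingers": 1},{"slide": [7,195,0],"yaw": 1.5,"fingers": 1},{"slide": [7,203,0],"yaw": 1.5,"fingers": 1},{"slide": [7,203,0],"yaw": 1.5,"fingers": 1}]}}

```text
time_s: 11.9
position: [0.4485, 0.3023, 0.1307]
tool_rot: [-180.0, -0.0, -174.6]
force: [-0.8, -1.2, -0.8]
opening: 0.0236
grasp_force: 35.0
```

```bash
python3 - <<'E'
from h import *
s=manip.read_state(); print(s['position'],s['tool_rot'],s['opening'],s['force'])
for n in ('wrist','scene'):
    s=manip.read_state(); p,d=manip.grab_frame(n); cv2.imwrite(f'pics/{n}3.png',p); np.save(f'pics/{n}3.npy',d)
    P=cloud(n,d,s)
    # rim and floor in nominal case frame
    c,sn=np.cos(np.radians(5.4)),np.sin(np.radians(5.4))
    X=((P[...,0]-.505)*c+(P[...,1]-.1914)*sn)*1000; Y=(-(P[...,0]-.505)*sn+(P[...,1]-.1914)*c)*1000; Z=P[...,2]*1000
    m=(abs(Z-45)<3)&(abs(X)<95)&(abs(Y)<170)
    a=m&(Y<-145); b=m&(Y>140); f=m&(X<-70)
    for nm,k,v in(('Ymin',a,Y),('Ymax',b,Y),('Xmin',f,X)):
        if k.sum()>20: 
            o=X if v is Y else Y
            print(n,nm,k.sum(),np.percentile(v[k],[2,50,98]).round(1), 'slope',np.polyfit(o[k],v[k],1).round(4))
    m=(abs(Z-41)<1.8)&(abs(X)<35)&(Y>0)&(Y<45); print('div',m.sum(),np.percentile(Y[m],[2,50,98]) if m.any() else '')
    m=(abs(Z-36)<2)&(Y<15)&(Y>-145)&(X>20)&(X<80); print('filler',m.sum(),np.percentile(X[m],[2,98]) if m.any() else '')
    m=(abs(Z-5)<3)&(abs(X)<80)&(abs(Y)<155);print('floor',m.sum(),np.percentile(X[m],[1,99]),np.percentile(Y[m],[1,99]))
E
```

```text
[0.44849205 0.30233304 0.1306944 ] [-1.79973326e+02 -2.14245556e-02 -1.74598723e+02] 0.023611931498171455 [-0.76615962 -1.15918355 -0.77538236]
wrist Ymin 860 [-152.4 -148.8 -146.7] slope [-5.300000e-03 -1.491726e+02]
wrist Ymax 815 [141.2 153.5 156.6] slope [2.340000e-02 1.538447e+02]
wrist Xmin 2570 [-84.1 -81.8 -74. ] slope [ 1.10000e-03 -8.15834e+01]
div 390 [22.19116918 25.70048492 27.97154123]
filler 234 [35.47101455 37.24783584]
floor 27747 [-70.43186186  37.06012358] [-146.90490586  148.88531572]
scene Ymin 48 [-155.6 -152.8 -147.2] slope [-1.920000e-02 -1.534363e+02]
scene Ymax 68 [141.2 152.1 155.2] slope [-1.000000e-03  1.511157e+02]
scene Xmin 200 [-83.  -78.7 -74.1] slope [ 2.00000e-04 -7.87761e+01]
div 20 [21.20988243 23.55891707 25.94858769]
filler 0 
floor 1542 [-78.9360017  -21.54348072] [-147.66108077  148.34567857]
```

View pics/wrist3.png

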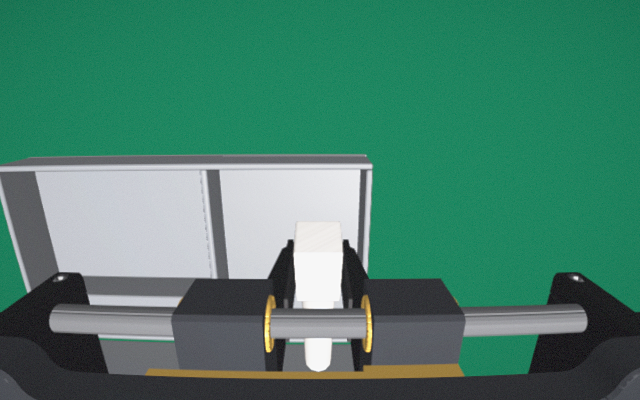

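Emit:
{"api": "servo_tool", "payload": {"plan": [{"slide": [-2,-3,-30],"yaw": 0,"fingers": 1},{"slide": [-2,-3,-65],"yaw": 0,"fingers": 1},{"slide": [-2,-3,-90],"yaw": 0,"fingers": 1},{"slide": [-2,-3,-105],"yaw": 0,"fingers": 1},{"slide": [-2,-3,-114],"yaw": 0,"fingers": 1},{"slide": [-2,-3,-119],"yaw": 0,"fingers": 1},{"slide": [-2,-3,-121],"yaw": 0,"fingers": 1},{"slide": [-2,-3,-121],"yaw": 0,"fingers": 1}]}}

```text
time_s: 12.8
position: [0.4476, 0.2987, 0.0127]
tool_rot: [-180.0, 0.0, -174.7]
force: [-6.2, -4.2, 11.5]
opening: 0.0238
grasp_force: 35.0
```

Emit:
{"api": "servo_tool", "payload": {"plan": [{"slide": [0,0,0],"yaw": 0,"fingers": 0.62},{"slide": [0,0,0],"yaw": 0,"fingers": 0.62},{"slide": [0,0,0],"yaw": 0,"fingers": 0.62},{"slide": [0,0,20],"yaw": 0,"fingers": 0.62},{"slide": [0,0,60],"yaw": 0,"fingers": 0.5},{"slide": [0,0,110],"yaw": 0,"fingers": 0.5},{"slide": [0,0,130],"yaw": 0,"fingers": 0.5}]}}

```text
time_s: 13.5
position: [0.4491, 0.3, 0.1454]
tool_rot: [179.8, 0.4, -174.7]
force: [1.5, 0.0, 1.2]
opening: 0.0473
grasp_force: 0.0
```

```bash
cat > look.py <<'E'
import sys
from h import *
n=sys.argv[1]
s=manip.read_state(); print(s['position'],s['opening'],s['time_s'])
p,d=manip.grab_frame('wrist'); cv2.imwrite(f'pics/w{n}.png',p); P=cloud('wrist',d,s)
c,sn=np.cos(np.radians(5.4)),np.sin(np.radians(5.4))
X=((P[...,0]-.505)*c+(P[...,1]-.1914)*sn)*1000; Y=(-(P[...,0]-.505)*sn+(P[...,1]-.1914)*c)*1000; Z=P[...,2]*1000
m=(Z>15)&(Z<34)&(abs(X)<74)&(abs(Y)<144)&(abs(Y-23)>6)
k,l,st,_=cv2.connectedComponentsWithStats(m.astype(np.uint8))
for i in range(1,k):
    if st[i,4]>150:
        q=l==i; r=cv2.minAreaRect(np.stack([X[q],Y[q]],-1).astype(np.float32)); print(st[i,4],'case xy',np.round(r[0],1),np.round(r[1],1),round(r[2],1),'z',np.percentile(Z[q],[50,98]).round(1))
E
python3 look.py a
```

```text
[0.44906818 0.29998378 0.14536696] 0.04726491827166771 13.5
3053 case xy [  2.6 111.2] [ 23.9 136.4] 89.9 z [26.6 31.3]
1033 case xy [ 36.1 -62.3] [  2.8 156.8] 0.2 z [22.4 33.4]
```

Emit:
{"api": "servo_tool", "payload": {"plan": [{"slide": [0,-35,0],"yaw": -1,"fingers": 0.5},{"slide": [5,-80,0],"yaw": -2,"fingers": 0.5},{"slide": [10,-126,0],"yaw": -3,"fingers": 0.5},{"slide": [15,-172,0],"yaw": -4,"fingers": 0.5},{"slide": [20,-218,0],"yaw": -5,"fingers": 0.5},{"slide": [25,-264,0],"yaw": -6,"fingers": 0.5},{"slide": [30,-310,0],"yaw": -7,"fingers": 0.5},{"slide": [35,-356,0],"yaw": -8.4,"fingers": 0.5}]}}

```text
time_s: 14.35
position: [0.4812, -0.0591, 0.1392]
tool_rot: [180.0, -0.0, 176.8]
force: [1.5, -0.2, 1.1]
opening: 0.0475
grasp_force: 0.0
```

Emit:
{"api": "servo_tool", "payload": {"plan": [{"slide": [5,-46,0],"yaw": 0,"fingers": 0.5},{"slide": [10,-92,0],"yaw": 0,"fingers": 0.5},{"slide": [15,-138,0],"yaw": 0,"fingers": 0.5},{"slide": [22,-180,0],"yaw": 0,"fingers": 0.5},{"slide": [30,-208,0],"yaw": 0,"fingers": 0.5},{"slide": [30,-208,0],"yaw": 0,"fingers": 0.5},{"slide": [30,-208,0],"yaw": 0,"fingers": 0.5}]}}

```text
time_s: 15.05
position: [0.5111, -0.2653, 0.1388]
tool_rot: [179.9, -0.1, 176.8]
force: [-0.2, 0.7, -0.3]
opening: 0.0474
grasp_force: 0.0
```

Emit:
{"api": "servo_tool", "payload": {"plan": [{"slide": [3,2,-40],"yaw": 0,"fingers": 0.5},{"slide": [3,2,-75],"yaw": 0,"fingers": 0.5},{"slide": [3,2,-88],"yaw": 0,"fingers": 0.5},{"slide": [3,2,-88],"yaw": 0,"fingers": 0.5},{"slide": [3,2,-88],"yaw": 0,"fingers": 1},{"slide": [3,2,-88],"yaw": 0,"fingers": 1},{"slide": [3,2,-88],"yaw": 0,"fingers": 1},{"slide": [3,2,-88],"yaw": 0,"fingers": 1}], "grip_force": 35}}

```text
time_s: 15.85
position: [0.5156, -0.2636, 0.0536]
tool_rot: [-180.0, 0.1, 176.9]
force: [-0.2, 0.6, 4.2]
opening: 0.0241
grasp_force: 34.8
```

Emit:
{"api": "servo_tool", "payload": {"plan": [{"slide": [0,0,0],"yaw": 0,"fingers": 1},{"slide": [0,0,0],"yaw": 0,"fingers": 1}]}}

```text
time_s: 16.05
position: [0.5156, -0.2637, 0.0535]
tool_rot: [-180.0, 0.1, 176.9]
force: [0.0, 1.8, 6.2]
opening: 0.0238
grasp_force: 34.9
```

Emit:
{"api": "servo_tool", "payload": {"plan": [{"slide": [-5,0.3,0],"yaw": 0,"fingers": 1},{"slide": [-15,0.8,0],"yaw": 0,"fingers": 1},{"slide": [-25,1.4,0],"yaw": 0,"fingers": 1},{"slide": [-35,1.9,0],"yaw": 0,"fingers": 1},{"slide": [-45,2.4,0],"yaw": 0,"fingers": 1},{"slide": [-55,3,0],"yaw": 0,"fingers": 1}]}}

```text
time_s: 16.65
position: [0.4584, -0.2603, 0.0516]
tool_rot: [-180.0, -0.0, 176.9]
force: [1.0, -0.2, 0.3]
opening: 0.024
grasp_force: 34.8
```

Emit:
{"api": "servo_tool", "payload": {"plan": [{"slide": [-10,0.5,0],"yaw": 0,"fingers": 1},{"slide": [-20,1.1,0],"yaw": 0,"fingers": 1},{"slide": [-30,1.6,0],"yaw": 0,"fingers": 1},{"slide": [-40,2,0],"yaw": 0,"fingers": 1},{"slide": [-40,2,0],"yaw": 0,"fingers": 1}]}}

```text
time_s: 17.15
position: [0.4179, -0.2578, 0.0512]
tool_rot: [179.9, -0.1, 176.9]
force: [-0.2, 0.3, -1.2]
opening: 0.0237
grasp_force: 34.8
```

Emit:
{"api": "servo_tool", "payload": {"plan": [{"slide": [0,0,35],"yaw": 0,"fingers": 1},{"slide": [0,30,70],"yaw": 1,"fingers": 1},{"slide": [4,75,80],"yaw": 2,"fingers": 1},{"slide": [8,120,80],"yaw": 3,"fingers": 1},{"slide": [11,165,80],"yaw": 4,"fingers": 1},{"slide": [15,210,80],"yaw": 5,"fingers": 1},{"slide": [19,255,80],"yaw": 6,"fingers": 1},{"slide": [22,300,80],"yaw": 7,"fingers": 1}]}}

```text
time_s: 17.95
position: [0.4416, 0.0436, 0.1322]
tool_rot: [-180.0, 0.1, -176.1]
force: [1.6, 0.1, -2.2]
opening: 0.0237
grasp_force: 34.8
```

Emit:
{"api": "servo_tool", "payload": {"plan": [{"slide": [3,45,0],"yaw": 0.5,"fingers": 1},{"slide": [6,90,0],"yaw": 1,"fingers": 1},{"slide": [8,135,0],"yaw": 1.4,"fingers": 1},{"slide": [10,170,0],"yaw": 1.4,"fingers": 1},{"slide": [10,195,0],"yaw": 1.4,"fingers": 1},{"slide": [10,203,0],"yaw": 1.4,"fingers": 1},{"slide": [10,203,0],"yaw": 1.4,"fingers": 1},{"slide": [10,203,0],"yaw": 1.4,"fingers": 1}]}}

```text
time_s: 18.75
position: [0.4516, 0.244, 0.1317]
tool_rot: [-180.0, -0.0, -174.7]
force: [-0.8, -0.1, -1.7]
opening: 0.024
grasp_force: 34.8
```

```bash
python3 look.py b
```

```text
[0.45157094 0.24396731 0.13169247] 0.02402129042838673 18.75
2547 case xy [-19.7 111.4] [24.6 92. ] 89.8 z [28.3 31.4]
843 case xy [  36.3 -104.7] [78.3  3.2] 89.4 z [24.9 33.6]
```

View pics/wb.png

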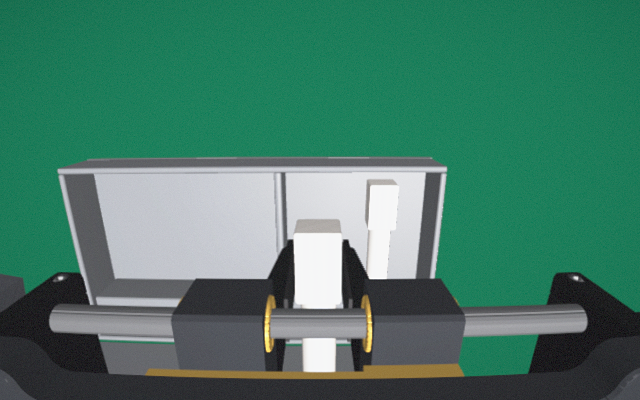

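Emit:
{"api": "servo_tool", "payload": {"plan": [{"slide": [-2,4,-30],"yaw": 0,"fingers": 1},{"slide": [-2,4,-65],"yaw": 0,"fingers": 1},{"slide": [-2,4,-90],"yaw": 0,"fingers": 1},{"slide": [-2,4,-105],"yaw": 0,"fingers": 1},{"slide": [-2,4,-114],"yaw": 0,"fingers": 1},{"slide": [-2,4,-118],"yaw": 0,"fingers": 1},{"slide": [-2,4,-121],"yaw": 0,"fingers": 1},{"slide": [-2,4,-121],"yaw": 0,"fingers": 1}]}}

```text
time_s: 19.6
position: [0.451, 0.249, 0.0129]
tool_rot: [180.0, 0.1, -174.7]
force: [-1.6, -1.3, 2.3]
opening: 0.0237
grasp_force: 35.0
```

Emit:
{"api": "servo_tool", "payload": {"plan": [{"slide": [0,0,0],"yaw": 0,"fingers": 0.62},{"slide": [0,0,0],"yaw": 0,"fingers": 0.62},{"slide": [0,0,0],"yaw": 0,"fingers": 0.62},{"slide": [0,0,20],"yaw": 0,"fingers": 0.62},{"slide": [0,0,60],"yaw": 0,"fingers": 0.5},{"slide": [0,0,110],"yaw": 0,"fingers": 0.5},{"slide": [0,0,130],"yaw": 0,"fingers": 0.5}]}}

```text
time_s: 20.3
position: [0.4521, 0.2499, 0.1465]
tool_rot: [179.9, 0.5, -174.7]
force: [0.8, 0.3, 0.7]
opening: 0.0471
grasp_force: 0.0
```

```bash
python3 look.py c
```

```text
[0.45213335 0.24987321 0.14647558] 0.04710653017007792 20.3
3059 case xy [-3.  61.5] [ 24.  135.8] 89.9 z [26.6 31.3]
2150 case xy [  1.8 111.4] [134.9  24.4] 0.0 z [29.  31.4]
836 case xy [ 36.3 -78.3] [  2.7 131.5] 0.1 z [21.7 33.5]
```

Emit:
{"api": "servo_tool", "payload": {"plan": [{"slide": [0,-35,0],"yaw": -1,"fingers": 0.5},{"slide": [5,-80,-4],"yaw": -2,"fingers": 0.5},{"slide": [10,-126,-7],"yaw": -3,"fingers": 0.5},{"slide": [15,-172,-7],"yaw": -4,"fingers": 0.5},{"slide": [20,-218,-7],"yaw": -5,"fingers": 0.5},{"slide": [25,-264,-7],"yaw": -6,"fingers": 0.5},{"slide": [30,-310,-7],"yaw": -7,"fingers": 0.5},{"slide": [35,-356,-7],"yaw": -8.4,"fingers": 0.5}]}}

```text
time_s: 21.15
position: [0.4843, -0.1091, 0.1334]
tool_rot: [180.0, 0.0, 176.8]
force: [1.3, 1.2, 0.1]
opening: 0.0475
grasp_force: 0.0
```

Emit:
{"api": "servo_tool", "payload": {"plan": [{"slide": [8,-46,0],"yaw": 0,"fingers": 0.5},{"slide": [16,-92,0],"yaw": 0,"fingers": 0.5},{"slide": [24,-138,0],"yaw": 0,"fingers": 0.5},{"slide": [32,-180,0],"yaw": 0,"fingers": 0.5},{"slide": [43,-216,0],"yaw": 0,"fingers": 0.5},{"slide": [43,-216,0],"yaw": 0,"fingers": 0.5},{"slide": [43,-216,0],"yaw": 0,"fingers": 0.5}]}}

```text
time_s: 21.85
position: [0.5272, -0.3235, 0.1327]
tool_rot: [179.9, -0.1, 176.8]
force: [-0.5, 1.1, 0.2]
opening: 0.0475
grasp_force: 0.0
```

Emit:
{"api": "servo_tool", "payload": {"plan": [{"slide": [2.5,1.3,-40],"yaw": 0,"fingers": 0.5},{"slide": [2.5,1.3,-70],"yaw": 0,"fingers": 0.5},{"slide": [2.5,1.3,-82],"yaw": 0,"fingers": 0.5},{"slide": [2.5,1.3,-82],"yaw": 0,"fingers": 0.5},{"slide": [2.5,1.3,-82],"yaw": 0,"fingers": 1},{"slide": [2.5,1.3,-82],"yaw": 0,"fingers": 1},{"slide": [2.5,1.3,-82],"yaw": 0,"fingers": 1},{"slide": [2.5,1.3,-82],"yaw": 0,"fingers": 1}]}}

```text
time_s: 22.65
position: [0.531, -0.3223, 0.0536]
tool_rot: [-180.0, 0.1, 176.9]
force: [-0.2, 2.0, 5.1]
opening: 0.024
grasp_force: 34.9
```

Emit:
{"api": "servo_tool", "payload": {"plan": [{"slide": [0,0,0],"yaw": 0,"fingers": 1},{"slide": [0,0,0],"yaw": 0,"fingers": 1}]}}

```text
time_s: 22.85
position: [0.531, -0.3223, 0.0535]
tool_rot: [-180.0, 0.1, 176.9]
force: [-0.5, 1.3, 5.9]
opening: 0.0237
grasp_force: 34.9
```

Emit:
{"api": "servo_tool", "payload": {"plan": [{"slide": [-5,0.3,0],"yaw": 0,"fingers": 1},{"slide": [-15,0.8,0],"yaw": 0,"fingers": 1},{"slide": [-25,1.4,0],"yaw": 0,"fingers": 1},{"slide": [-35,1.9,0],"yaw": 0,"fingers": 1},{"slide": [-45,2.4,0],"yaw": 0,"fingers": 1},{"slide": [-55,3,0],"yaw": 0,"fingers": 1},{"slide": [-65,3.5,0],"yaw": 0,"fingers": 1},{"slide": [-70,3.8,0],"yaw": 0,"fingers": 1}]}}

```text
time_s: 23.65
position: [0.4581, -0.3176, 0.0508]
tool_rot: [179.9, -0.1, 176.9]
force: [0.2, 0.7, -1.2]
opening: 0.024
grasp_force: 34.9
```

Emit:
{"api": "servo_tool", "payload": {"plan": [{"slide": [0,0,35],"yaw": 0,"fingers": 1},{"slide": [0,30,70],"yaw": 1,"fingers": 1},{"slide": [0,75,80],"yaw": 2,"fingers": 1},{"slide": [0,120,80],"yaw": 3,"fingers": 1},{"slide": [0,165,80],"yaw": 4,"fingers": 1},{"slide": [0,210,80],"yaw": 5,"fingers": 1},{"slide": [0,255,80],"yaw": 6,"fingers": 1},{"slide": [0,300,80],"yaw": 7,"fingers": 1}]}}

```text
time_s: 24.45
position: [0.4593, -0.0166, 0.1317]
tool_rot: [-180.0, -0.0, -176.1]
force: [1.1, 0.4, -1.2]
opening: 0.0237
grasp_force: 34.9
```

Emit:
{"api": "servo_tool", "payload": {"plan": [{"slide": [0,45,0],"yaw": 0.5,"fingers": 1},{"slide": [0,90,0],"yaw": 1,"fingers": 1},{"slide": [0,135,0],"yaw": 1.4,"fingers": 1},{"slide": [0,170,0],"yaw": 1.4,"fingers": 1},{"slide": [0,185,0],"yaw": 1.4,"fingers": 1},{"slide": [0,188,0],"yaw": 1.4,"fingers": 1},{"slide": [0,188,0],"yaw": 1.4,"fingers": 1},{"slide": [0,188,0],"yaw": 1.4,"fingers": 1}]}}

```text
time_s: 25.25
position: [0.46, 0.1689, 0.1317]
tool_rot: [-180.0, -0.0, -174.7]
force: [-0.1, 0.0, -0.5]
opening: 0.024
grasp_force: 34.9
```

```bash
python3 look.py d
```

```text
[0.45999613 0.1688872  0.13165806] 0.023988849777540462 25.25
2770 case xy [-20.1  61.7] [102.4  24.4] 0.6 z [27.4 31.3]
3058 case xy [ -4.  111.2] [ 24.9 122. ] 89.9 z [26.8 31.4]
```

View pics/wd.png

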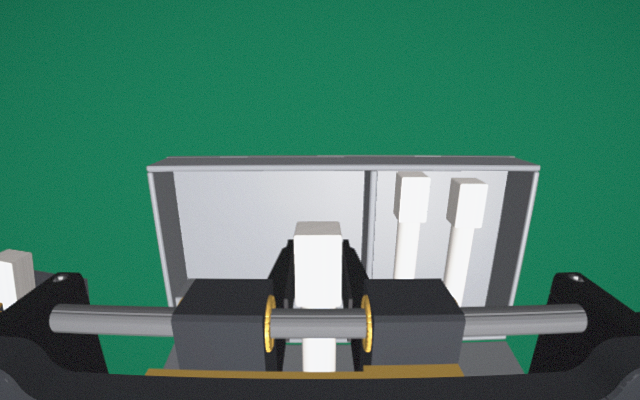

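Emit:
{"api": "servo_tool", "payload": {"plan": [{"slide": [-2,0,-30],"yaw": 0,"fingers": 1},{"slide": [-2,0,-65],"yaw": 0,"fingers": 1},{"slide": [-2,0,-90],"yaw": 0,"fingers": 1},{"slide": [-2,0,-105],"yaw": 0,"fingers": 1},{"slide": [-2,0,-114],"yaw": 0,"fingers": 1},{"slide": [-2,0,-118],"yaw": 0,"fingers": 1},{"slide": [-2,0,-121],"yaw": 0,"fingers": 1},{"slide": [-2,0,-121],"yaw": 0,"fingers": 1}]}}

```text
time_s: 26.1
position: [0.4592, 0.1696, 0.0127]
tool_rot: [-180.0, 0.1, -174.7]
force: [-0.6, -0.8, 2.9]
opening: 0.0236
grasp_force: 35.0
```

Emit:
{"api": "servo_tool", "payload": {"plan": [{"slide": [0,0,0],"yaw": 0,"fingers": 0.62},{"slide": [0,0,0],"yaw": 0,"fingers": 0.62},{"slide": [0,0,0],"yaw": 0,"fingers": 0.62},{"slide": [0,0,20],"yaw": 0,"fingers": 0.62},{"slide": [0,0,60],"yaw": 0,"fingers": 0.5},{"slide": [0,0,110],"yaw": 0,"fingers": 0.5},{"slide": [0,0,124],"yaw": 0,"fingers": 0.5}]}}

```text
time_s: 26.8
position: [0.4615, 0.1707, 0.1412]
tool_rot: [179.9, 0.6, -174.7]
force: [0.7, 0.5, 1.0]
opening: 0.0472
grasp_force: 0.0
```

```bash
python3 look.py e
```

```text
[0.46148951 0.17072298 0.14119567] 0.04719760667158417 26.8
2818 case xy [-13.4  62. ] [115.3  24.9] 0.2 z [27.2 31.3]
2433 case xy [-21.2 -18.2] [23.7 95.3] 89.7 z [28.3 31.8]
2740 case xy [-13.1 111.3] [ 24.8 103.8] 89.9 z [26.9 31.4]
236 case xy [  36.3 -117.8] [52.3  2.1] 88.6 z [19.2 30.5]
804 case xy [ 36.3 -20.7] [ 2.2 75.4] 0.1 z [24.7 33.5]
```

Emit:
{"api": "servo_tool", "payload": {"plan": [{"slide": [0,-35,0],"yaw": -1,"fingers": 0.5},{"slide": [5,-80,-4],"yaw": -2,"fingers": 0.5},{"slide": [15,-126,-7],"yaw": -3,"fingers": 0.5},{"slide": [25,-172,-7],"yaw": -4,"fingers": 0.5},{"slide": [40,-218,-7],"yaw": -5,"fingers": 0.5},{"slide": [55,-264,-7],"yaw": -6,"fingers": 0.5},{"slide": [70,-305,-7],"yaw": -7,"fingers": 0.5},{"slide": [79,-319,-7],"yaw": -8.4,"fingers": 0.5}]}}

```text
time_s: 27.65
position: [0.537, -0.1524, 0.1263]
tool_rot: [-180.0, -0.1, 176.6]
force: [0.2, 0.8, 0.2]
opening: 0.0473
grasp_force: 0.0
```

Emit:
{"api": "servo_tool", "payload": {"plan": [{"slide": [0,0,0],"yaw": 0,"fingers": 0.5},{"slide": [0,0,0],"yaw": 0,"fingers": 0.5},{"slide": [0,0,0],"yaw": 0,"fingers": 0.5}]}}

```text
time_s: 27.95
position: [0.5364, -0.1476, 0.1271]
tool_rot: [180.0, -0.1, 177.0]
force: [0.8, -0.2, -0.1]
opening: 0.0473
grasp_force: 0.0
```

Emit:
{"api": "servo_tool", "payload": {"plan": [{"slide": [2.5,-1.2,-40],"yaw": 0,"fingers": 0.5},{"slide": [2.5,-1.2,-66],"yaw": 0,"fingers": 0.5},{"slide": [2.5,-1.2,-76],"yaw": 0,"fingers": 0.5},{"slide": [2.5,-1.2,-76],"yaw": 0,"fingers": 0.5},{"slide": [2.5,-1.2,-76],"yaw": 0,"fingers": 1},{"slide": [2.5,-1.2,-76],"yaw": 0,"fingers": 1},{"slide": [2.5,-1.2,-76],"yaw": 0,"fingers": 1},{"slide": [2.5,-1.2,-76],"yaw": 0,"fingers": 1}]}}

```text
time_s: 28.75
position: [0.5406, -0.1492, 0.0536]
tool_rot: [179.8, 0.1, 176.9]
force: [-1.1, 6.2, 6.2]
opening: 0.0239
grasp_force: 34.7
```

Emit:
{"api": "servo_tool", "payload": {"plan": [{"slide": [0,0,0],"yaw": 0,"fingers": 1},{"slide": [0,0,0],"yaw": 0,"fingers": 1}]}}

```text
time_s: 28.95
position: [0.5406, -0.1492, 0.0537]
tool_rot: [179.9, 0.1, 176.9]
force: [-0.6, 5.8, 5.6]
opening: 0.0237
grasp_force: 34.7
```

Emit:
{"api": "servo_tool", "payload": {"plan": [{"slide": [-3,0.8,0],"yaw": 0,"fingers": 1},{"slide": [-15,1.4,0],"yaw": 0,"fingers": 1},{"slide": [-25,2,0],"yaw": 0,"fingers": 1},{"slide": [-35,2.5,0],"yaw": 0,"fingers": 1},{"slide": [-45,3,0],"yaw": 0,"fingers": 1},{"slide": [-55,3.6,0],"yaw": 0,"fingers": 1},{"slide": [-65,4.1,0],"yaw": 0,"fingers": 1},{"slide": [-75,4.7,0],"yaw": 0,"fingers": 1}]}}

```text
time_s: 29.75
position: [0.4634, -0.1457, 0.0516]
tool_rot: [-180.0, -0.0, 176.9]
force: [-0.3, -0.3, -1.6]
opening: 0.0236
grasp_force: 34.6
```

Emit:
{"api": "servo_tool", "payload": {"plan": [{"slide": [0,0,35],"yaw": 0,"fingers": 1},{"slide": [0,20,70],"yaw": 1,"fingers": 1},{"slide": [0,65,80],"yaw": 2,"fingers": 1},{"slide": [0,110,80],"yaw": 3.5,"fingers": 1},{"slide": [0,155,80],"yaw": 5,"fingers": 1},{"slide": [0,200,80],"yaw": 6.5,"fingers": 1},{"slide": [0,245,80],"yaw": 8,"fingers": 1},{"slide": [0,266,80],"yaw": 8.4,"fingers": 1}]}}

```text
time_s: 30.55
position: [0.4637, 0.1229, 0.1319]
tool_rot: [180.0, 0.0, -174.5]
force: [0.0, -1.1, -1.1]
opening: 0.024
grasp_force: 34.6
```

Emit:
{"api": "servo_tool", "payload": {"plan": [{"slide": [0,0,0],"yaw": 0,"fingers": 1},{"slide": [0,0,0],"yaw": 0,"fingers": 1},{"slide": [0,0,0],"yaw": 0,"fingers": 1}]}}

```text
time_s: 30.85
position: [0.4645, 0.1192, 0.1318]
tool_rot: [-180.0, -0.0, -174.8]
force: [1.2, -0.1, -1.6]
opening: 0.0239
grasp_force: 34.6
```

```bash
python3 look.py f
```

```text
[0.46446176 0.11921547 0.13175644] 0.02392678336326502 30.85
2598 case xy [-20.9 -18.3] [24.5 95.8] 89.9 z [28.2 31.8]
3209 case xy [-5.3 62.4] [130.8  24.7] 1.1 z [26.6 31.4]
3402 case xy [ -0.5 110.7] [ 25.6 129.8] 89.7 z [26.3 31.3]
```

View pics/wf.png

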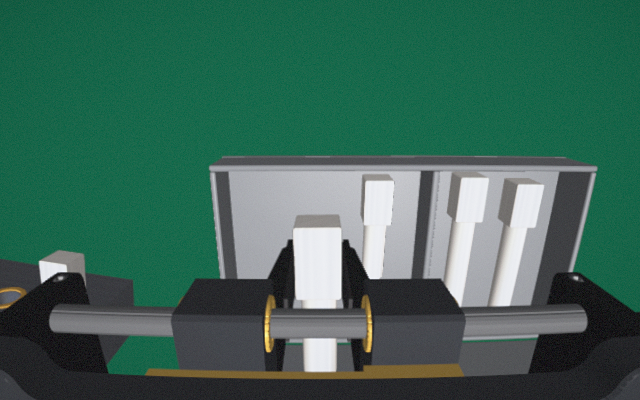

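Emit:
{"api": "servo_tool", "payload": {"plan": [{"slide": [-1,0,-30],"yaw": 0,"fingers": 1},{"slide": [-1,0,-65],"yaw": 0,"fingers": 1},{"slide": [-1,0,-90],"yaw": 0,"fingers": 1},{"slide": [-1,0,-105],"yaw": 0,"fingers": 1},{"slide": [-1,0,-114],"yaw": 0,"fingers": 1},{"slide": [-1,0,-118],"yaw": 0,"fingers": 1},{"slide": [-1,0,-121],"yaw": 0,"fingers": 1},{"slide": [-1,0,-121],"yaw": 0,"fingers": 1}]}}

```text
time_s: 31.7
position: [0.4648, 0.1199, 0.0126]
tool_rot: [-180.0, 0.1, -174.7]
force: [-1.4, -0.1, 2.4]
opening: 0.0238
grasp_force: 35.0
```

Emit:
{"api": "servo_tool", "payload": {"plan": [{"slide": [0,0,0],"yaw": 0,"fingers": 0.62},{"slide": [0,0,0],"yaw": 0,"fingers": 0.62},{"slide": [0,0,0],"yaw": 0,"fingers": 0.62},{"slide": [0,0,20],"yaw": 0,"fingers": 0.62},{"slide": [0,0,60],"yaw": 0,"fingers": 0.5},{"slide": [0,0,110],"yaw": 0,"fingers": 0.5},{"slide": [0,0,124],"yaw": 0,"fingers": 0.5}]}}

```text
time_s: 32.4
position: [0.4671, 0.1209, 0.1412]
tool_rot: [180.0, 0.6, -174.7]
force: [0.1, -0.3, 0.2]
opening: 0.0467
grasp_force: 0.0
```

```bash
python3 look.py g
```

```text
[0.46706927 0.12087276 0.14117902] 0.04666839651810808 32.4
2470 case xy [-24.3 -68.4] [23.7 95.7] 89.8 z [28.5 31.8]
2900 case xy [-14.9  61.6] [ 24.9 111.2] 89.7 z [26.8 31.4]
2037 case xy [-21.9 -18.3] [24.3 94.4] 89.9 z [29.7 31.8]
3142 case xy [  0.4 110.7] [ 25.7 131.7] 89.7 z [26.3 31.4]
879 case xy [ 36.5 -67.6] [ 2.4 82.1] 0.3 z [25.1 33.6]
```

Emit:
{"api": "servo_tool", "payload": {"plan": [{"slide": [5,-35,-4],"yaw": -1.5,"fingers": 0.5},{"slide": [20,-80,-7],"yaw": -3,"fingers": 0.5},{"slide": [35,-126,-7],"yaw": -5,"fingers": 0.5},{"slide": [55,-172,-7],"yaw": -7,"fingers": 0.5},{"slide": [75,-205,-7],"yaw": -8.4,"fingers": 0.5},{"slide": [80,-212,-7],"yaw": -8.4,"fingers": 0.5},{"slide": [80,-212,-7],"yaw": -8.4,"fingers": 0.5},{"slide": [80,-212,-7],"yaw": -8.4,"fingers": 0.5}]}}

```text
time_s: 33.25
position: [0.5426, -0.0907, 0.1266]
tool_rot: [179.9, -0.1, 176.9]
force: [0.4, 0.0, 0.1]
opening: 0.0473
grasp_force: 0.0
```

Emit:
{"api": "servo_tool", "payload": {"plan": [{"slide": [0,0,0],"yaw": 0,"fingers": 0.5}]}}

```text
time_s: 33.35
position: [0.5428, -0.0903, 0.1273]
tool_rot: [180.0, -0.1, 177.0]
force: [-0.7, 0.3, -0.2]
opening: 0.0477
grasp_force: 0.0
```

Emit:
{"api": "servo_tool", "payload": {"plan": [{"slide": [-1,0,-40],"yaw": 0,"fingers": 0.5},{"slide": [-1,0,-66],"yaw": 0,"fingers": 0.5},{"slide": [-1,0,-76],"yaw": 0,"fingers": 0.5},{"slide": [-1,0,-76],"yaw": 0,"fingers": 0.5},{"slide": [-1,0,-76],"yaw": 0,"fingers": 1},{"slide": [-1,0,-76],"yaw": 0,"fingers": 1},{"slide": [-1,0,-76],"yaw": 0,"fingers": 1},{"slide": [-1,0,-76],"yaw": 0,"fingers": 1}]}}

```text
time_s: 34.15
position: [0.5436, -0.091, 0.0535]
tool_rot: [179.9, 0.1, 176.9]
force: [-0.8, 3.8, 5.2]
opening: 0.0234
grasp_force: 34.8
```

Emit:
{"api": "servo_tool", "payload": {"plan": [{"slide": [0,0,0],"yaw": 0,"fingers": 1},{"slide": [0,0,0],"yaw": 0,"fingers": 1}]}}

```text
time_s: 34.35
position: [0.5436, -0.0911, 0.0535]
tool_rot: [179.9, 0.1, 176.9]
force: [-2.1, 4.9, 6.2]
opening: 0.024
grasp_force: 34.8
```

Emit:
{"api": "servo_tool", "payload": {"plan": [{"slide": [-3,0.6,0],"yaw": 0,"fingers": 1},{"slide": [-15,1.2,0],"yaw": 0,"fingers": 1},{"slide": [-25,1.8,0],"yaw": 0,"fingers": 1},{"slide": [-35,2.3,0],"yaw": 0,"fingers": 1},{"slide": [-45,2.8,0],"yaw": 0,"fingers": 1},{"slide": [-55,3.4,0],"yaw": 0,"fingers": 1},{"slide": [-65,3.9,0],"yaw": 0,"fingers": 1},{"slide": [-75,4.5,0],"yaw": 0,"fingers": 1}]}}

```text
time_s: 35.15
position: [0.4662, -0.0872, 0.0515]
tool_rot: [-180.0, -0.1, 176.9]
force: [-0.0, -0.0, -1.1]
opening: 0.0238
grasp_force: 34.7
```

Emit:
{"api": "servo_tool", "payload": {"plan": [{"slide": [0,0,35],"yaw": 0,"fingers": 1},{"slide": [0,0,70],"yaw": 1,"fingers": 1},{"slide": [0,40,80],"yaw": 2.5,"fingers": 1},{"slide": [0,85,80],"yaw": 4.5,"fingers": 1},{"slide": [0,130,80],"yaw": 6.5,"fingers": 1},{"slide": [0,157,80],"yaw": 8.4,"fingers": 1},{"slide": [0,157,80],"yaw": 8.4,"fingers": 1},{"slide": [0,157,80],"yaw": 8.4,"fingers": 1}]}}

```text
time_s: 35.95
position: [0.4671, 0.0698, 0.1317]
tool_rot: [-180.0, -0.0, -174.6]
force: [-0.4, 0.4, -0.8]
opening: 0.0237
grasp_force: 34.7
```

```bash
python3 look.py i
```

```text
[0.46706575 0.06981037 0.13167354] 0.023748913821352212 35.95
2606 case xy [-24.2 -68.3] [24.4 95.8] 89.8 z [28.3 31.8]
3478 case xy [-4.6 61.7] [132.5  25. ] 0.7 z [26.2 31.2]
2673 case xy [-21.1 -18.4] [24.3 95.8] 89.5 z [27.5 31.7]
3007 case xy [ -2.4 111.1] [126.2  26.2] 0.4 z [26.1 31.3]
151 case xy [36.3 10.3] [13.3  1.8] 88.6 z [25.  33.7]
```

View pics/wi.png

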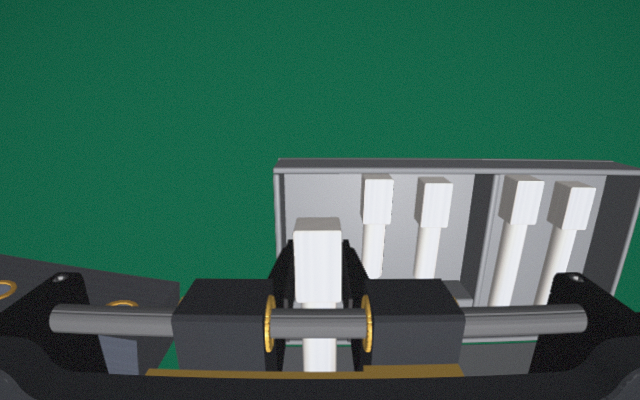

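Emit:
{"api": "servo_tool", "payload": {"plan": [{"slide": [0,4,-30],"yaw": 0,"fingers": 1},{"slide": [0,4,-65],"yaw": 0,"fingers": 1},{"slide": [0,4,-90],"yaw": 0,"fingers": 1},{"slide": [0,4,-105],"yaw": 0,"fingers": 1},{"slide": [0,4,-114],"yaw": 0,"fingers": 1},{"slide": [0,4,-118],"yaw": 0,"fingers": 1},{"slide": [0,4,-121],"yaw": 0,"fingers": 1},{"slide": [0,4,-121],"yaw": 0,"fingers": 1}]}}

```text
time_s: 36.8
position: [0.4687, 0.0732, 0.0125]
tool_rot: [-180.0, 0.1, -174.7]
force: [-1.6, -0.5, 1.2]
opening: 0.0243
grasp_force: 35.0
```

Emit:
{"api": "servo_tool", "payload": {"plan": [{"slide": [0,0,0],"yaw": 0,"fingers": 0.65},{"slide": [0,0,0],"yaw": 0,"fingers": 0.65},{"slide": [0,0,0],"yaw": 0,"fingers": 0.65},{"slide": [0,0,20],"yaw": 0,"fingers": 0.65},{"slide": [0,0,60],"yaw": 0,"fingers": 0.5},{"slide": [0,0,110],"yaw": 0,"fingers": 0.5},{"slide": [0,0,158],"yaw": 0,"fingers": 0.5},{"slide": [0,0,200],"yaw": 0,"fingers": 0.5}]}}

```text
time_s: 37.6
position: [0.4679, 0.0739, 0.2139]
tool_rot: [-180.0, 0.1, -174.7]
force: [1.5, -0.0, -0.5]
opening: 0.0475
grasp_force: 0.0
```

Emit:
{"api": "servo_tool", "payload": {"plan": [{"slide": [0,20,25],"yaw": 0,"fingers": 0.5},{"slide": [0,50,45],"yaw": 0,"fingers": 0.5},{"slide": [0,50,45],"yaw": 0,"fingers": 0.5}]}}

```text
time_s: 37.9
position: [0.4693, 0.1261, 0.2602]
tool_rot: [179.9, 0.4, -174.5]
force: [-0.0, -0.5, -0.6]
opening: 0.0478
grasp_force: 0.0
```

```bash
python3 look.py j
python3 - <<'E'
from h import *
p,d=manip.grab_frame('scene'); cv2.imwrite('pics/scene4.png',p); P=cloud('scene',d)
# lid plane
c,sn=np.cos(np.radians(5.4)),np.sin(np.radians(5.4))
X=((P[...,0]-.505)*c+(P[...,1]-.1914)*sn)*1000; Y=(-(P[...,0]-.505)*sn+(P[...,1]-.1914)*c)*1000; Z=P[...,2]*1000
m=(Z>60)&(Z<205)&(abs(Y)<150)&(abs(Y)>30)&(X>80)&(X<140); a=np.polyfit(Z[m],X[m],1); print('outer face X=a Z+b',a,m.sum(),np.degrees(np.arctan(a[0]))+90)
k=(Z>120)&(Z<210)&(abs(Y)<20)&(X>np.polyval(a,Z)+22)&(X<190); print('knob',k.sum(),X[k].min(),X[k].max(),Y[k].mean(),Z[k].min(),Z[k].max(), P[k].mean(0))
E
```

```text
[0.46926588 0.12606894 0.26015149] 0.0478119406494837 37.9
1377 case xy [ -23.5 -115.4] [24.5 95. ] 89.8 z [27.5 31.8]
1347 case xy [-24.4 -68.4] [95.1 23. ] 0.1 z [27.8 32. ]
1360 case xy [-21.2 -18.3] [24.3 94.8] 89.9 z [27.7 31.9]
1836 case xy [-2.7 61.4] [ 23.8 135. ] 89.7 z [26.3 31.5]
1870 case xy [  2.6 111.4] [ 24.9 135.5] 89.9 z [26.1 31.5]
696 case xy [ 36.1 -63.5] [160.6   1.8] 90.0 z [24.3 33.6]
outer face X=a Z+b [ 0.17269581 82.78466286] 2347 99.79809794167599
knob 128 136.28003476126966 158.34890803587373 0.7066190664663643 160.04978354745037 188.35606948611672 [0.65497033 0.20628614 0.17913117]
```

Emit:
{"api": "servo_tool", "payload": {"plan": [{"slide": [40,18,0],"yaw": 0,"fingers": 0.45},{"slide": [82,37,0],"yaw": 0,"fingers": 0.45},{"slide": [124,56,0],"yaw": 0,"fingers": 0.45},{"slide": [160,72,0],"yaw": 0,"fingers": 0.45},{"slide": [183,82,0],"yaw": 0,"fingers": 0.45},{"slide": [183,82,0],"yaw": 0,"fingers": 0.45},{"slide": [183,82,0],"yaw": 0,"fingers": 0.45}], "grip_force": 30}}

```text
time_s: 38.7
position: [0.6499, 0.2047, 0.2535]
tool_rot: [-179.9, -0.2, -174.7]
force: [0.0, -0.3, -0.2]
opening: 0.0522
grasp_force: 0.0
```

Emit:
{"api": "servo_tool", "payload": {"plan": [{"slide": [0,0,0],"yaw": 0,"fingers": 0.45}]}}

```text
time_s: 38.8
position: [0.6496, 0.2048, 0.255]
tool_rot: [-180.0, -0.1, -174.7]
force: [0.5, 0.1, -1.1]
opening: 0.0525
grasp_force: 0.0
```

Emit:
{"api": "servo_tool", "payload": {"plan": [{"slide": [2.5,2,-40],"yaw": 0,"fingers": 0.45},{"slide": [2.5,2,-80],"yaw": 0,"fingers": 0.45},{"slide": [2.5,2,-102],"yaw": 0,"fingers": 0.45},{"slide": [2.5,2,-102],"yaw": 0,"fingers": 0.45},{"slide": [2.5,2,-102],"yaw": 0,"fingers": 1},{"slide": [2.5,2,-102],"yaw": 0,"fingers": 1},{"slide": [2.5,2,-102],"yaw": 0,"fingers": 1},{"slide": [2.5,2,-102],"yaw": 0,"fingers": 1}]}}

```text
time_s: 39.6
position: [0.6541, 0.2081, 0.1562]
tool_rot: [180.0, 0.2, -174.7]
force: [0.1, -0.1, 3.1]
opening: 0.027
grasp_force: 30.0
```

Emit:
{"api": "servo_tool", "payload": {"plan": [{"slide": [0,0,0],"yaw": 0,"fingers": 1},{"slide": [0,0,0],"yaw": 0,"fingers": 1}]}}

```text
time_s: 39.8
position: [0.6544, 0.2081, 0.1561]
tool_rot: [180.0, 0.2, -174.7]
force: [0.8, -0.1, 5.8]
opening: 0.0265
grasp_force: 30.0
```

Emit:
{"api": "servo_tool", "payload": {"plan": [{"slide": [-5,0,2],"yaw": 0,"fingers": 1},{"slide": [-12,-1,5],"yaw": 0,"fingers": 1},{"slide": [-21,-2,8],"yaw": 0,"fingers": 1},{"slide": [-31,-3,11],"yaw": 0,"fingers": 1},{"slide": [-40,-4,13],"yaw": 0,"fingers": 1},{"slide": [-50,-5,15],"yaw": 0,"fingers": 1},{"slide": [-60,-6,16],"yaw": 0,"fingers": 1},{"slide": [-70,-7,16],"yaw": 0,"fingers": 1}]}}

```text
time_s: 40.6
position: [0.5839, 0.2014, 0.1718]
tool_rot: [179.9, 0.2, -174.7]
force: [3.1, 1.4, 6.4]
opening: 0.0268
grasp_force: 30.0
```

Emit:
{"api": "servo_tool", "payload": {"plan": [{"slide": [-9,-1,-1],"yaw": 0,"fingers": 1},{"slide": [-19,-1,-2],"yaw": 0,"fingers": 1},{"slide": [-29,-2,-4],"yaw": 0,"fingers": 1},{"slide": [-38,-3,-7],"yaw": 0,"fingers": 1},{"slide": [-48,-4,-10],"yaw": 0,"fingers": 1},{"slide": [-57,-5,-14],"yaw": 0,"fingers": 1},{"slide": [-65,-6,-18],"yaw": 0,"fingers": 1},{"slide": [-74,-7,-24],"yaw": 0,"fingers": 1}]}}

```text
time_s: 41.4
position: [0.5083, 0.1943, 0.1467]
tool_rot: [179.9, -0.0, -174.7]
force: [-1.1, 1.8, 6.2]
opening: 0.0269
grasp_force: 30.0
```

Emit:
{"api": "servo_tool", "payload": {"plan": [{"slide": [-8,0,-5],"yaw": 0,"fingers": 1},{"slide": [-15,-1,-12],"yaw": 0,"fingers": 1},{"slide": [-23,-2,-18],"yaw": 0,"fingers": 1},{"slide": [-29,-2,-26],"yaw": 0,"fingers": 1},{"slide": [-35,-3,-33],"yaw": 0,"fingers": 1},{"slide": [-41,-4,-41],"yaw": 0,"fingers": 1},{"slide": [-46,-4,-50],"yaw": 0,"fingers": 1},{"slide": [-51,-5,-59],"yaw": 0,"fingers": 1}]}}

```text
time_s: 42.2
position: [0.4583, 0.1895, 0.0862]
tool_rot: [179.9, 0.1, -174.7]
force: [4.3, 6.5, -0.1]
opening: 0.0269
grasp_force: 30.0
```

Emit:
{"api": "servo_tool", "payload": {"plan": [{"slide": [-2,0,-5],"yaw": 0,"fingers": 1},{"slide": [-4,0,-10],"yaw": 0,"fingers": 1},{"slide": [-6,0,-15],"yaw": 0,"fingers": 1},{"slide": [-6,0,-17],"yaw": 0,"fingers": 1},{"slide": [-6,0,-17],"yaw": 0,"fingers": 1}]}}

```text
time_s: 42.7
position: [0.4528, 0.189, 0.072]
tool_rot: [-180.0, 0.0, -174.7]
force: [-3.5, 0.7, 13.2]
opening: 0.0271
grasp_force: 30.0
```

Emit:
{"api": "servo_tool", "payload": {"plan": [{"slide": [0,0,-2],"yaw": 0,"fingers": 1},{"slide": [0,0,-3],"yaw": 0,"fingers": 1},{"slide": [0,0,-3],"yaw": 0,"fingers": 1}]}}

```text
time_s: 43.0
position: [0.4529, 0.189, 0.0718]
tool_rot: [-180.0, -0.0, -174.7]
force: [-11.7, -1.6, 29.1]
opening: 0.0269
grasp_force: 30.0
```

Emit:
{"api": "servo_tool", "payload": {"plan": [{"slide": [0,0,0],"yaw": 0,"fingers": 0.45},{"slide": [0,0,0],"yaw": 0,"fingers": 0.45},{"slide": [0,0,0],"yaw": 0,"fingers": 0.45},{"slide": [0,0,0],"yaw": 0,"fingers": 0.45},{"slide": [0,0,40],"yaw": 0,"fingers": 0.4},{"slide": [0,0,80],"yaw": 0,"fingers": 0.4},{"slide": [0,0,130],"yaw": 0,"fingers": 0.4},{"slide": [0,0,160],"yaw": 0,"fingers": 0.4}]}}

```text
time_s: 43.8
position: [0.4529, 0.1889, 0.2304]
tool_rot: [180.0, 0.2, -174.7]
force: [0.1, 0.9, -0.2]
opening: 0.057
grasp_force: 0.0
```

```bash
python3 - <<'E'
from h import *
c,sn=np.cos(np.radians(5.4)),np.sin(np.radians(5.4))
for n in ('scene','side','wrist'):
    s=manip.read_state(); p,d=manip.grab_frame(n); cv2.imwrite(f'pics/{n}5.png',p); P=cloud(n,d,s)
    X=((P[...,0]-.505)*c+(P[...,1]-.1914)*sn)*1000; Y=(-(P[...,0]-.505)*sn+(P[...,1]-.1914)*c)*1000; Z=P[...,2]*1000
    m=(Z>48)&(Z<70)&(abs(X)<75)&(abs(Y)<145)&(abs(Y)>25)
    A=np.c_[X[m],Y[m],np.ones(m.sum())]; f=np.linalg.lstsq(A,Z[m],rcond=None)[0]; print(n,m.sum(),f,'angle rad',-f[0])
print(s['position'],s['time_s'])
a=cv2.imread('pics/scene5.png')[100:320,170:500]; b=cv2.imread('pics/side5.png')[130:400,190:490]
cv2.imwrite('pics/fin.png',np.hstack([cv2.resize(a,(420,280)),cv2.resize(b,(311,280))]))
E
```

```text
scene 4332 [-1.30646560e-03 -2.58631239e-03  5.38910115e+01] angle rad 0.0013064656007277695
side 1886 [ 4.65009206e-03 -7.48950661e-03  5.23730428e+01] angle rad -0.004650092059748638
wrist 24816 [ 1.51891247e-03 -4.60251157e-05  5.43640665e+01] angle rad -0.0015189124688951279
[0.45474269 0.18943144 0.23258754] 43.9
```

View pics/fin.png

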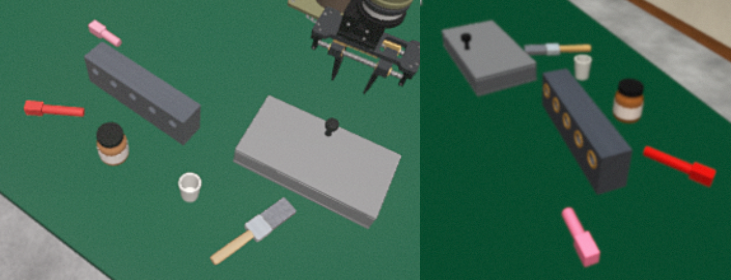

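The lid is shut (measured angle about 0), all five sleeves are empty, and the cup, jar, brush and look-alikes are where they were. I'm handing in the job.

```bash
python3 -c "
from rig import manip; print(manip.finish_job())"
```

```text
the job is handed in; nothing more can be done
None
```

The job is handed in: all five bars lie flat and side by side in the case (two long, three short), the lid is fully shut, and the cup, jar, brush and both look-alikes were left alone. No score was returned.

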